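# Set the paper stop and find the key for the clamp nut

## Robot

A 6-joint arm with a two-finger parallel gripper is mounted at the origin on the work surface. World frame = base frame: x ahead of the robot, y to its left, z up, the work surface at z = 0. Lengths are in m, angles in degrees, forces in N, time in s.
With the tool pointing down it reaches from about 0.25 to 0.725 m from the base axis. Payload 9.7 kg.
Tool frame: the origin (TCP) lies at the very end of the fingers, on their centre line; the grasp point (between the pads) lies 19 mm behind it; y points along the fingers, x is the direction in which the jaws open and shut, and the axes are right-handed (so a half turn about y gives the same grasp; the last joint's range is limited). The gripper opens to 85 mm and grips with 20 to 120 N. Pads are 22 mm wide; open, the fingers measure 114 mm over their backs; the gripper's body (76 mm by 85 mm) begins 54 mm behind the grasp point. The pads swing forward as they close: fully open they stand 13 mm farther back than shut.
Start: joints at [-65.718, 4.979, 10.078, 95.1, 0, 90], TCP at [0.226, -0.501, 0.2] pointing down, gripper open.
Joint ranges: [-179.16, 179.16], [-48.56, 103.87], [-65.8, 70.77], [-126.05, 130.52], [-82.76, 87.17], [-180, 180]. Speed limits (degrees/s): [127.2, 127.2, 147.25, 180, 180, 180].

## Interface

Orientations are given as [roll, pitch, yaw] about the fixed x, y, z axes, in that order (R = Rz(yaw) Ry(pitch) Rx(roll)).
In Python, from workcell import bot gives the robot as it stands.
- The arm moves only by the shell command python3 -m jog 'ROWS' [FORCE]. ROWS is JSON, a list of rows, each a list of 7 numbers: the closure, from 0 (fully open) to 1 (shut), then the shift along the world's x, y, z in units of 25 mm (1.0 is 25 mm), then the turn, a rotation vector about the world's x, y, z in units of 5 degrees (1.0 is 5 degrees). A call has 1 to 5 rows; each row is the pose to reach, as a shift and turn from the pose commanded when the call began; what a row does not reach only later rows make up. A row lasts 1/10 s, in which the tool goes at most 50 mm and 8.59 degrees, less where a joint would pass 70% of its speed; a pose out of reach is approached as far as the arm can. A call with a gripper value outside its range is refused whole. The fingers move at their own pace and stop on an object; FORCE is the grip in N (left out, the last holds). Time passes only in rows, so rows that repeat a pose let the fingers close. It gives the time, the measured TCP pose, the force and the opening at its end, in the units of the state.
- bot.get_obs(): the state, without advancing time (a new reading comes with each control period).
- bot.camera(name): name is "scene" or "top" or "wrist"; returns (picture, depth): 384x512x3 uint8, red, green, blue; 384x512 float32, m along the optical axis (not along the pixel's ray), 0 where there is no reading.
- bot.camera_model(name): a dict with "fx", "fy", "cx", "cy" (pixels), "k1" (the pictures are not rectified: a ray, as slopes to the right and down, at radius r is drawn at 1 + k1 r^2 times it, then the intrinsics apply), "rvec" (rotation vector, rad) and "tvec" (3), from world to camera coordinates, as OpenCV has them; the wrist camera has in their place "tool_from_camera" (4x4, takes a point from camera to tool coordinates, whose origin is the TCP and whose axes are the tool frame's). Camera axes: x right, y down, z forward; pixel columns grow to the right and rows downward; lengths in m; the calibration is good to about 2 mm. A picture is of the moment at which its call begins: read the wrist's pose just before it. camera_model takes no time and is no camera call.
- bot.job_done(): hands the job in, once; it reports no verdict.
Trained networks look in the newest picture that a camera, given by its name, has taken for a name from the list of things; names that differ only in an ending like _2 or _b are one class to them, and where a whole thing is asked for, a point or a joint stands for the part that bears it (a point fixed in the world has none). Each returns a list of dicts, best first, with "conf" (0 to 1); they miss things now and then, are a little off and sometimes report something else, mostly with a low value. They report only what shows in the picture. A call takes as long as a camera call. They do not tell look-alikes from the thing itself.
- bot.regions_of(camera, label): "pixels" (384x512 bool, what is visible of it) and "point" ([row, column] in pixels, amid what is visible of it).
The state is a dict: "time": time; "q": joint angles; "qd": joint speeds; "joint_efforts": joint torques, N m; "ee_pos": TCP position; "tcp_rot": TCP orientation; "wrist_force": force on the tool from outside, world axes, zero at the start; "torque": the same for the moment, N m; "opening": finger opening in m.
Only numpy, scipy, OpenCV 4.12 (cv2) and the standard library are available. Lean on these libraries where they do the work, as an engineer would, in place of code of your own. Each camera call takes 0.05 s, during which the arm holds its last target. There are 200 camera calls.

## Task

On the printing board, slide the black paper stop along its track until its middle is level with the tip of the brass arrow. Then try the standing socket keys on the board's hex nut, find the one that fits, and finish while still gripping that key, upright and pushed fully down over the nut; do not let go of it. Leave the other things on the table where they are; a key that does not fit may be set down anywhere.

Things in the scene. Friction and masses are not known exactly. Their poses are not given: they have to be found in the camera images.
- key_a: Stout steel socket key, 36 mm outside. Of the two stout keys one fits (bore 24.5 mm across flats), one is too small inside (17 mm); which is which is not told, they look alike: try them. Stands upright, mouth down, 98 mm high. Origin: centre of the rim at its lower end, z up the key. Socket z 0 to 36 mm, hex bore 20 mm deep, two flats square to y, corners on +-x.
- key_b: Stout steel socket key, 36 mm outside. Of the two stout keys one fits (bore 24.5 mm across flats), one is too small inside (17 mm); which is which is not told, they look alike: try them. Stands upright, mouth down, 98 mm high. Origin: centre of the rim at its lower end, z up the key. Socket z 0 to 36 mm, hex bore 20 mm deep, two flats square to y, corners on +-x.
- key_slim: Slim socket key, outside 26 mm across at the socket: bore 14 mm across flats, too small for the nut. Stands upright, mouth down, 98 mm high. Origin: centre of the rim at its lower end, z up the key. Socket z 0 to 36 mm, hex bore 20 mm deep, two flats square to y, corners on +-x.
- nut: Fixed steel hex nut on the board's metal plate, 22 mm across flats, 12 mm high, top edge bevelled; a 10 mm stud ends 16 mm up. Origin: centre of its underside on the plate (22 mm above the table), z up; two flats square to y, corners on +-x. It does not turn.
- nut_seat (a point): same point as the nut's origin. A key that fits, within 1 mm of centre and 12 degrees of the hexagon (any of six ways), goes down until its rim meets the plate here; one that does not fit, or is turned wrong, stays standing on the nut, its rim 10 to 12 mm higher
- stop (a joint): position of the paper stop along its track, 0 to 0.12 m, growing towards the board's +y; it starts below 0.03 and stays where it is left (about 2 N to move)
- stop_top (a point): centre of the top face of the paper stop's black grip: 28 mm (board x) by 20 mm (board y, the way it slides), 40 mm high, its top 72 mm above the table; free sides all round above the 14 mm high aluminium track it rides on (40 mm wide)
- pointer: fixed brass arrow, 22 x 14 x 8 mm, on the board beside the track, its tip 22 mm from the track's centre line. Origin: the sharp tip, at the board's surface (18 mm above the table). x points away from the track, y along it to larger stop values. The stop is lined up when its centre is level with the tip (zero along the pointer's y).
- board: fixed printing board of plywood, 220 mm (its x) by 360 mm (its y), 18 mm thick, with a 50 by 320 mm metal clamp plate (4 mm thick) along its far side, on which the nut sits, and the stop's track (centre line at x = -50 mm, along y) on its near side. Origin: centre of the underside.
- key_a_grip (a point): middle of that key's flat wooden wing handle, 81 mm above its rim: handle 56 mm long along x, 12 mm thick along y (pinch across this), 34 mm high; below it a 12 mm shank. Key mass about 0.2 kg
- key_b_grip (a point): middle of that key's flat wooden wing handle, 81 mm above its rim: handle 56 mm long along x, 12 mm thick along y (pinch across this), 34 mm high; below it a 12 mm shank. Key mass about 0.2 kg
- key_slim_grip (a point): middle of that key's flat wooden wing handle, 81 mm above its rim: handle 56 mm long along x, 12 mm thick along y (pinch across this), 34 mm high; below it a 12 mm shank. Key mass about 0.2 kg
- glass: bystander, leave in place: clear drinking glass, 72 mm wide, 95 mm high; origin at the centre of its underside
- bottle: bystander, leave in place: amber glass bottle, 68 mm wide, 210 mm high; origin at the centre of its underside
- ink_jar: bystander, leave in place: small ink jar with black cap, 48 mm wide, 50 mm high; origin at the centre of its underside
- tape: bystander, leave in place: roll of paper tape lying flat, 84 mm wide, 22 mm high; origin at the centre of its underside
- brush: bystander, leave in place: paint brush lying flat, 190 mm long; origin at the centre of its underside
- mill: bystander, leave in place: red pepper mill, 44 mm wide, 108 mm high; origin at the centre of its underside
Things that resemble listed ones, but are neither listed nor needed, are in the scene too. Leave any purple or turquoise look-alike of the key_b alone.

How it is judged (in metres and radians):
On the way, in this order (a step that is already met when the one before it is completed fails the run):
1. the paper stop stands level with the arrow's tip (y of stop_top in the frame of pointer between -0.006 and 0.006 m), for 0.2 s.
2. the key that fits is held fully down over the nut (((horizontal distance between key_a and nut below 0.004 m and z of key_a in the frame of nut between -0.004 and 0.004 m and angle between key_a's own z axis and vertical below 0.1 rad and contact force between the fingers and key_a above 2 N and linear speed of key_a below 0.02 m/s) or (horizontal distance between key_b and nut below 0.004 m and z of key_b in the frame of nut between -0.004 and 0.004 m and angle between key_b's own z axis and vertical below 0.1 rad and contact force between the fingers and key_b above 2 N and linear speed of key_b below 0.02 m/s))), for 0.2 s.
At the end, for the whole second after the job is handed in: The stop's centre is within 6 mm of the arrow's tip along the track; the key that fits is down over the nut (rim within 4 mm of the plate, within 4 mm of centre, upright within 0.1 rad), at rest, and the fingers still grip it (over 2 N) (all of step 1 and ((horizontal distance between key_a and nut below 0.004 m and z of key_a in the frame of nut between -0.004 and 0.004 m and angle between key_a's own z axis and vertical below 0.1 rad and contact force between the fingers and key_a above 2 N and linear speed of key_a below 0.02 m/s) or (horizontal distance between key_b and nut below 0.004 m and z of key_b in the frame of nut between -0.004 and 0.004 m and angle between key_b's own z axis and vertical below 0.1 rad and contact force between the fingers and key_b above 2 N and linear speed of key_b below 0.02 m/s))); the arm keeps its last pose, push and grip.
It fails at once if a bystander is pushed more than 30 mm or tipped over (distance of any of glass, bottle, ink_jar, tape, brush, mill from where it was at the start of the episode above 0.03 m or angle between any of glass, bottle, ink_jar, mill's own z axis and vertical above 0.6 rad).
It also fails if it takes over 72 s, if anything falls off the work surface, if the arm or the gripper's body presses on something with over 40 N, if the wrist force passes 120 N, or if a joint passes its speed limit or range.

## Working session

There is one attempt and no reset: what is moved stays moved. The work goes in short steps, Python scripts to look and compute and a shell command to move; the robot and the scene stay as the last step left them, time stands still between calls to the robot, and variables do not carry over. Pictures are saved under pics/ and viewed, about 8 in all and at most 12, crops included, and the job is handed in when it is done.

```bash
mkdir -p pics; ls; cat > h.py <<'E'
import numpy as np, cv2
from scipy.spatial.transform import Rotation as R
from workcell import bot
def T_world(cam):
    m=bot.camera_model(cam); 
    if cam=='wrist':
        o=bot.get_obs(); T=np.eye(4); r=np.array(o['tcp_rot'],float)
        T[:3,:3]=R.from_euler('xyz',r,degrees=True).as_matrix(); T[:3,3]=o['ee_pos']
        return m,T@np.array(m['tool_from_camera'])
    T=np.eye(4);T[:3,:3]=cv2.Rodrigues(np.array(m['rvec'],float))[0];T[:3,3]=np.ravel(m['tvec'])
    return m,np.linalg.inv(T)
def rays(m,uv):
    K=np.array([[m['fx'],0,m['cx']],[0,m['fy'],m['cy']],[0,0,1]],float)
    return cv2.undistortPoints(np.float64(uv).reshape(-1,1,2),K,np.array([m['k1'],0,0,0,0.])).reshape(-1,2)
def to_plane(mT,uv,z):
    m,T=mT; s=rays(m,uv); d=np.c_[s,np.ones(len(s))]@T[:3,:3].T; o=T[:3,3]
    return o+d*((z-o[2])/d[:,2])[:,None]
def cloud(mT,depth,mask=None):
    m,T=mT
    v,u=np.nonzero((depth>0) if mask is None else (mask&(depth>0)))
    s=rays(m,np.c_[u,v]); z=depth[v,u]
    return np.c_[s*z[:,None],z]@T[:3,:3].T+T[:3,3],np.c_[u,v]
def save(n,p,s=1.5): cv2.imwrite('pics/'+n,cv2.resize(p[:,:,::-1],None,fx=s,fy=s,interpolation=cv2.INTER_CUBIC))
E
python3 - <<'E'
from h import *
print(bot.get_obs())
for c in ['scene','top']:
    mT=T_world(c);p,d=bot.camera(c);save(c+'1.png',p);print(c,mT[1].round(3).tolist(),d.shape,(d>0).mean())
    np.save(c+'_d.npy',d);np.save(c+'_p.npy',p)
    for l in ['key_a','key_slim','nut','stop','pointer','board','glass','bottle','ink_jar','tape','brush','mill']:
        for r in bot.regions_of(c,l):
            P,_=cloud(mT,d,r['pixels'])
            if len(P): print(l,round(r['conf'],2),np.round(r['point']),np.median(P,0).round(3),'top',P[P[:,2]>P[:,2].max()-.012].mean(0).round(3),len(P))
E
```

```text
pics
{'time': 0.0, 'q': array([-6.57195830e+01,  5.01121062e+00,  1.00328527e+01,  9.50999361e+01,
        3.45493675e-04,  9.00015948e+01]), 'qd': array([ 0.00357503, -0.07415299, -0.12887261,  0.00755397,  0.06513094,
       -0.0917325 ]), 'joint_efforts': array([-2.11902698e-03, -5.20403802e+01,  4.64783335e+01,  1.71185372e-02,
       -1.11499257e-04, -6.74943621e-06]), 'ee_pos': array([ 0.22604632, -0.50108904,  0.1993677 ]), 'tcp_rot': array([-8.99996567e+01,  7.82939949e-02, -6.57211777e+01]), 'wrist_force': array([-0.14465715,  0.29224531, -0.11785763]), 'torque': array([-0.04645735,  0.03412064, -0.03536636]), 'opening': 0.08509413668926782}
scene [[-0.62, 0.623, -0.477, 1.182], [0.784, 0.499, -0.369, 0.481], [0.008, -0.603, -0.798, 1.209], [0.0, 0.0, 0.0, 1.0]] (384, 512) 0.9959767659505209
key_a 0.69 [191. 210.] [ 0.604 -0.174  0.066] top [ 0.601 -0.177  0.099] 212
key_a 0.67 [167. 225.] [ 0.474 -0.224  0.036] top [ 0.47  -0.229  0.099] 157
key_a 0.45 [166. 194.] [ 0.542 -0.307  0.043] top [ 0.538 -0.311  0.098] 166
key_slim 0.49 [173. 238.] [ 0.467 -0.149  0.074] top [ 0.
[... 1722 characters left out ...]
.096  0.022] 282
glass 0.61 [128. 311.] [ 0.732 -0.247  0.055] top [ 0.721 -0.242  0.095] 470
glass 0.32 [194. 206.] [0.522 0.152 0.019] top [0.484 0.085 0.072] 6455
bottle 0.59 [213. 421.] [ 0.387 -0.527  0.135] top [ 0.391 -0.543  0.209] 731
bottle 0.23 [225. 334.] [ 0.379 -0.281  0.049] top [ 0.382 -0.285  0.05 ] 192
ink_jar 0.44 [226. 334.] [ 0.379 -0.281  0.049] top [ 0.382 -0.285  0.05 ] 186
tape 0.79 [124. 263.] [ 0.738 -0.091  0.02 ] top [ 0.738 -0.092  0.022] 188
brush 0.94 [207. 361.] [ 0.444 -0.391  0.018] top [ 0.436 -0.393  0.019] 458
brush 0.25 [167. 298.] [ 0.59  -0.173  0.038] top [ 0.591 -0.177  0.097] 134
mill 0.76 [260. 106.] [0.318 0.473 0.071] top [0.32  0.481 0.103] 239
```

```bash
python3 - <<'E'
from h import *
for c,(a,b,e,f) in {'scene':(130,290,130,400),'top':(110,290,140,380)}.items():
    p=np.load(c+'_p.npy'); save(c+'_crop.png',p[a:b,e:f],3)
E
```

```text
(no output)
```

View pics/scene_crop.png

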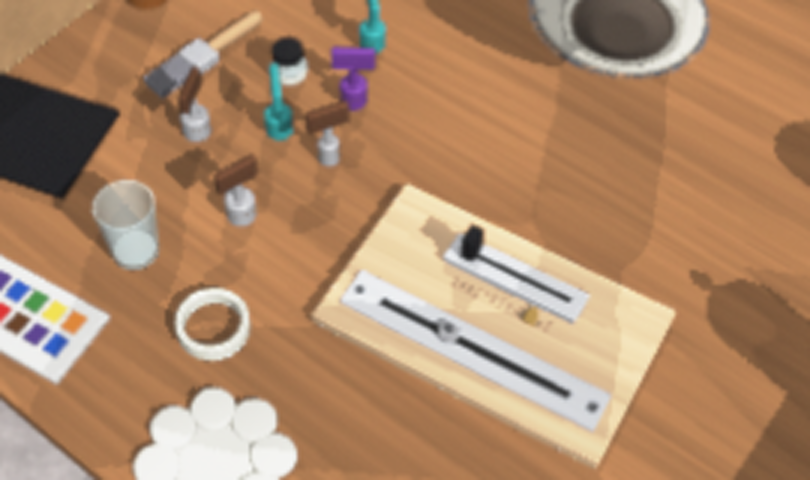

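View pics/top_crop.png

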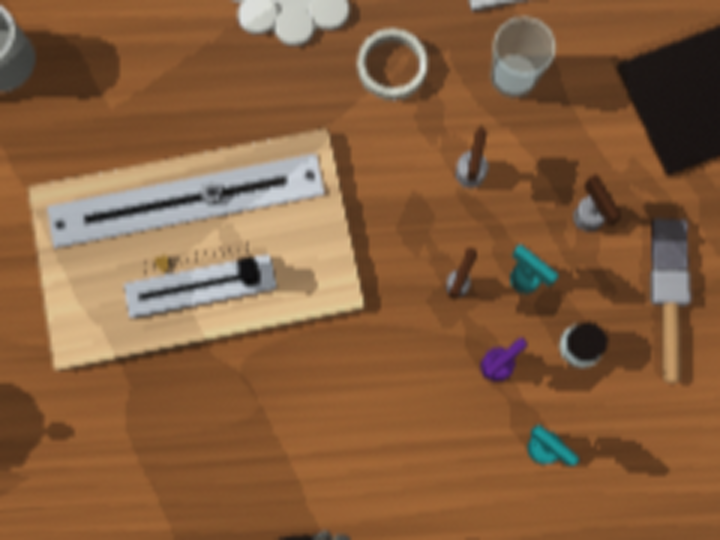

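```bash
python3 - <<'E'
from h import *
print(np.round(bot.camera_model('wrist')['tool_from_camera'],3).tolist(), bot.camera_model('wrist')['fx'])
for c in ['scene','top']:
    mT=T_world(c); p=np.load(c+'_p.npy'); d=np.load(c+'_d.npy')
    P,uv=cloud(mT,d); rgb=p[uv[:,1],uv[:,0]].astype(int)
    s=(abs(P[:,2]-.018)<.006)&(abs(P[:,0]-.53)<.2)&(abs(P[:,1]-.15)<.25)&(P[:,1]>-.06)&~((P[:,0]>.68)&(P[:,1]<-.03))
    s&= rgb[:,2]>90
    print(c,cv2.minAreaRect(P[s][:,:2].astype(np.float32)))
    s=(abs(P[:,2]-.020)<.01)&(abs(P[:,0]-.53)<.13)&(abs(P[:,1]-.15)<.2)&(rgb.max(1)-rgb.min(1)<25)&(rgb.min(1)>120)
    print(s.sum(),cv2.minAreaRect(P[s][:,:2].astype(np.float32)))
    for x,y in [(.597,-.177),(.535,-.311),(.464,-.15)]:
        s=(np.hypot(P[:,0]-x,P[:,1]-y)<.045)&(P[:,2]>.085); Q=P[s]
        _,_,v=np.linalg.svd(Q[:,:2]-Q[:,:2].mean(0)); print(Q.mean(0).round(3),len(Q),np.degrees(np.arctan2(v[0,1],v[0,0])).round(1))
E
```

```text
[[1.0, 0.001, -0.0, -0.001], [0.0, -0.262, 0.965, -0.173], [0.0, -0.965, -0.262, 0.066], [0.0, 0.0, 0.0, 1.0]] 266.02527810241753
scene ((0.5287917852401733, 0.1500207483768463), (0.2262711226940155, 0.36154910922050476), 7.168052673339844)
1156 ((0.5317174792289734, 0.14843454957008362), (0.16042745113372803, 0.3216671347618103), 7.8935136795043945)
[ 0.601 -0.176  0.096] 75 -15.9
[ 0.539 -0.31   0.096] 54 24.8
[ 0.465 -0.149  0.096] 70 -27.9
top ((0.528622567653656, 0.1516774296760559), (0.2213345617055893, 0.359112411737442), 7.623855113983154)
1159 ((0.5348978638648987, 0.15109357237815857), (0.15318025648593903, 0.3186808228492737), 7.922626495361328)
[ 0.594 -0.177  0.096] 61 164.9
[ 0.532 -0.312  0.096] 69 -155.9
[ 0.461 -0.15   0.097] 61 152.1
```

```bash
python3 -m jog '[[0,0,0,2,0,0,0],[0,0,2,3,0,0,0],[0,1,4,4,0,0,0],[0,2,6,4,0,0,0],[0,3.5,7.5,4,0,0,0]]'
```

```text
time: 1.8
ee_pos: [0.2986, -0.3305, 0.3011]
tcp_rot: [-90.0, -0.1, -65.8]
wrist_force: [1.1, -1.0, 0.9]
opening: 0.0854
```

```bash
python3 -m jog '[[0,0.8,1.7,0,0,0,-0.6],[0,1.6,3.4,0,0,0,-1.3],[0,2.5,5.1,-0.5,0,0,-2],[0,3.3,6.8,-0.5,0,0,-2.6],[0,4.1,8.5,-1,0,0,-3.3]]'; python3 -m jog '[[0,0.8,1.7,0,0,0,0],[0,1.6,3.4,0,0,0,0],[0,2.5,5.1,-0.5,0,0,0],[0,3.3,6.8,-1,0,0,0],[0,4.5,9,-1.5,0,0,0]]';python3 -m jog '[[0,0.7,1,0,0,0,0],[0,0.7,1,0,0,0,0]]'
python3 - <<'E'
from h import *
o=bot.get_obs();print(o['ee_pos'],o['tcp_rot'],o['qd'].round(1))
mT=T_world('wrist');p,d=bot.camera('wrist');save('w1.png',p)
np.save('w1_d.npy',d);np.save('w1_p.npy',p);np.save('w1_T.npy',mT[1])
for l in ['nut','stop','pointer']:
    for r in bot.regions_of('wrist',l)[:2]:
        P,_=cloud(mT,d,r['pixels']); print(l,round(r['conf'],2),r['point'],np.median(P,0).round(4),P.max(0).round(4),len(P))
E
```

```text
time: 2.3
ee_pos: [0.4019, -0.1177, 0.2754]
tcp_rot: [-89.9, -0.1, -82.4]
wrist_force: [1.3, -0.7, 0.1]
opening: 0.0853
time: 2.8
ee_pos: [0.5092, 0.0843, 0.2394]
tcp_rot: [-90.0, 0.6, -80.9]
wrist_force: [-0.2, -1.0, 0.1]
opening: 0.0854
time: 3.0
ee_pos: [0.5295, 0.0979, 0.2379]
tcp_rot: [-90.1, 1.0, -80.1]
wrist_force: [-0.3, -0.5, 0.6]
opening: 0.0851
[0.52949689 0.09793278 0.23793781] [-90.12229079   1.02902692 -80.06963561] [-1.9 -3.1 -1.6  1.6 -0.9  0.2]
nut 0.6 [122.9, 241.7] [0.5867 0.1279 0.0332] [0.5974 0.139  0.0386] 217
stop 0.62 [202.1, 256.1] [0.4922 0.0872 0.0707] [0.5013 0.0974 0.0733] 326
pointer 0.66 [174.3, 195.0] [0.5093 0.1883 0.0251] [0.517  0.1951 0.0271] 99
pointer 0.53 [284.8, 470.8] [ 0.4022 -0.2835  0.0255] [ 0.4072 -0.2657  0.0507] 312
```

View pics/w1.png

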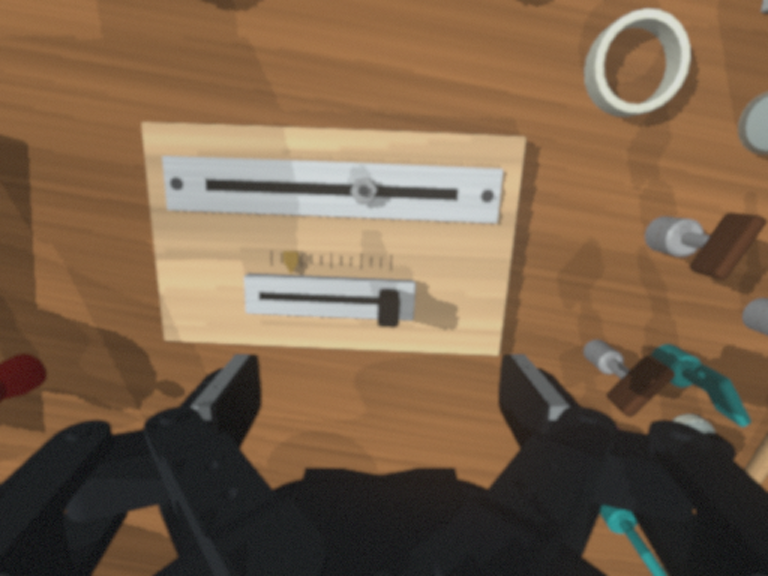

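```bash
python3 - <<'E'
from h import *
p=np.load('w1_p.npy');d=np.load('w1_d.npy');T=np.load('w1_T.npy');mT=(bot.camera_model('wrist'),T)
P,uv=cloud(mT,d);rgb=p[uv[:,1],uv[:,0]].astype(int)
inb=(abs(P[:,0]-.53)<.16)&(abs(P[:,1]-.15)<.22)&(P[:,2]>.008)&(P[:,2]<.08)&(uv[:,1]<232)
s=inb&(abs(P[:,2]-.019)<.006)
r=cv2.minAreaRect(P[s][:,:2].astype(np.float32));print('board',r)
for yaw in [7.7]:
    a=np.radians(yaw);ex=np.array([np.cos(a),np.sin(a)]);ey=np.array([-ex[1],ex[0]])
    sil=inb&(rgb.max(1)-rgb.min(1)<25)&(rgb.min(1)>110)&(P[:,0]>.54)
    r=cv2.minAreaRect(P[sil][:,:2].astype(np.float32));print('plate',r)
    hsv=cv2.cvtColor(p,cv2.COLOR_RGB2HSV)[uv[:,1],uv[:,0]].astype(int)
    br=inb&(abs(uv[:,0]-195)<14)&(abs(uv[:,1]-173)<10)&(hsv[:,1]>130)
    st=inb&(P[:,2]>.066)
    C=np.array([.5287,.151])
    for n,m in [('brass',br),('stop',st),('nut',inb&(P[:,2]>.030)&(P[:,0]>.55))]:
        Q=(P[m][:,:2]-C)@np.c_[ex,ey]; print(n,m.sum(),'mean',P[m].mean(0).round(4),'lo',Q.min(0).round(4),'hi',Q.max(0).round(4),'mid',((Q.min(0)+Q.max(0))/2).round(4), uv[m].min(0),uv[m].max(0))
E
```

```text
board ((0.527572512626648, 0.1518218070268631), (0.220170259475708, 0.36067596077919006), 7.549178600311279)
plate ((0.581718385219574, 0.15917383134365082), (0.051221635192632675, 0.32498398423194885), 7.733583927154541)
brass 54 mean [0.5091 0.1876 0.0251] lo [-0.0225  0.0336] hi [-0.009   0.0445] mid [-0.0157  0.0391] [190 169] [197 178]
stop 286 mean [0.4875 0.087  0.0708] lo [-0.0634 -0.068 ] hi [-0.0366 -0.0481] mid [-0.05   -0.0581] [251 198] [266 217]
nut 222 mean [0.5869 0.1281 0.0336] lo [ 0.0428 -0.042 ] hi [ 0.0659 -0.0184] mid [ 0.0544 -0.0302] [233 118] [250 135]
```

```bash
python3 -m jog '[[0,-0.9,-0.2,-1.5,0,0,0],[0,-1.7,-0.4,-3,0,0,0],[0,-1.7,-0.4,-4.4,0,0,0],[0,-1.7,-0.4,-4.4,0,0,0]]'; python3 -m jog '[[0,0,0,0,0,0,0],[0,0,0,0,0,0,0]]'
```

```text
time: 3.6
ee_pos: [0.4829, 0.0848, 0.1262]
tcp_rot: [-90.3, 1.0, -80.3]
wrist_force: [0.1, 0.1, 0.5]
opening: 0.0852
time: 3.8
ee_pos: [0.4869, 0.0859, 0.1322]
tcp_rot: [-89.8, 1.0, -80.3]
wrist_force: [0.1, -1.0, 0.2]
opening: 0.0855
```

```bash
python3 -m jog '[[0,0,0,-1.2,-0.2,-0.03,-0.4],[0,0,0,-2.4,-0.2,-0.03,-0.4],[0,0,0.03,-3.6,-0.2,-0.03,-0.4],[0,0,0.03,-3.6,-0.2,-0.03,-0.4],[0.3,0,0.03,-3.6,-0.2,-0.03,-0.4]]' 30; python3 -m jog '[[1,0,0,0,0,0,0],[1,0,0,0,0,0,0],[1,0,0,0,0,0,0],[1,0,0,0,0,0,0],[1,0,0,0,0,0,0]]'
```

```text
time: 4.3
ee_pos: [0.4883, 0.0763, 0.0415]
tcp_rot: [-89.9, 0.5, -81.4]
wrist_force: [-0.1, -0.7, 0.5]
opening: 0.0736
time: 4.8
ee_pos: [0.4884, 0.0769, 0.0413]
tcp_rot: [-89.9, 0.5, -81.3]
wrist_force: [0.4, 0.2, 7.4]
opening: 0.0003
```

```bash
python3 - <<'E'
from h import *
mT=T_world('wrist');p,d=bot.camera('wrist');save('w2.png',p,1.3)
for r in bot.regions_of('wrist','stop')[:2]:
    P,_=cloud(mT,d,r['pixels']); print(r['conf'],r['point'],np.median(P,0),P.max(0))
E
```

```text
0.68 [165.7, 110.7] [0.50889017 0.18643318 0.02486418] [0.51784659 0.19616228 0.0273495 ]
0.61 [218.7, 237.6] [0.49918989 0.08842843 0.06780962] [0.5012362  0.09595269 0.0830101 ]
```

View pics/w2.png

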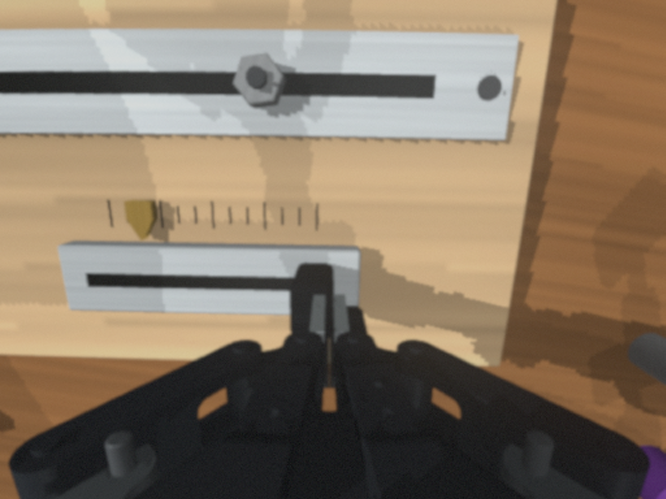

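```bash
python3 - <<'E'
from h import *
m,T=T_world('wrist');p,d=bot.camera('wrist')
X=np.linalg.inv(np.array(m['tool_from_camera']))
for t in [[0,0,0],[0,-.019,0],[0,-.03,0]]:
    c=X@np.r_[t,1]; s=c[:2]/c[2]; s=s*(1+m['k1']*s@s); print(t,c.round(3),m['fx']*s[0]+m['cx'],m['fy']*s[1]+m['cy'])
P,uv=cloud((m,T),d)
for u,v in [(240,212),(250,215),(232,225),(236,240),(240,235),(245,235),(252,235),(258,235),(262,235),(275,240),(240,250),(265,255)]:
    i=np.nonzero((uv[:,0]==u)&(uv[:,1]==v))[0]; print(u,v,P[i].round(3),p[v,u])
print(bot.get_obs())
q,e=bot.camera('scene'); save('s2.png',q[180:260,240:360],5)
E
```

```text
[0, 0, 0] [0.001 0.018 0.184 1.   ] 253.64169086006123 222.09665613973038
[0, -0.019, 0] [0.001 0.023 0.166 1.   ] 253.7110972227633 232.9888025935956
[0, -0.03, 0] [0.001 0.026 0.155 1.   ] 253.75872603864102 240.46696090029403
240 212 [[0.5   0.087 0.058]] [47 44 42]
250 215 [[0.5   0.081 0.062]] [44 42 40]
232 225 [[0.496 0.09  0.072]] [46 42 43]
236 240 [[0.494 0.087 0.087]] [43 43 43]
240 235 [[0.498 0.085 0.088]] [73 75 73]
245 235 [[0.498 0.082 0.088]] [90 95 94]
252 235 [[0.499 0.079 0.088]] [43 42 41]
258 235 [[0.499 0.076 0.088]] [89 92 91]
262 235 [[0.5   0.074 0.088]] [89 92 92]
275 240 [[0.497 0.066 0.085]] [44 39 36]
240 250 [[0.498 0.084 0.104]] [90 93 92]
265 255 [[0.5   0.073 0.11 ]] [72 74 73]
{'time': 4.95, 'q': array([  8.60032544,  -2.86845761, -15.45353526,  77.26439994,
         0.50940282, 179.9438188 ]), 'qd': array([ 0.05545592, -0.08204326, -0.02769334,  0.01625301,  0.00465442,
       -0.04083048]), 'joint_efforts': array([-9.32051651e-01, -4.01266944e+01,  4.30992258e+01,  3.72710021e-02,
       -5.46852741e-01,  1.74016209e-04]), 'ee_pos': array([0.48840799, 0.07671079, 0.04127952]), 'tcp_rot': array([-89.84897221,   0.50925321, -81.34215305]), 'wrist_force': array([0.54365688, 1.39477597, 6.88853032]), 'torque': array([ 0.40401952,  0.04979744, -0.01585978]), 'opening': 0.00012835566688438438}
```

View pics/s2.png

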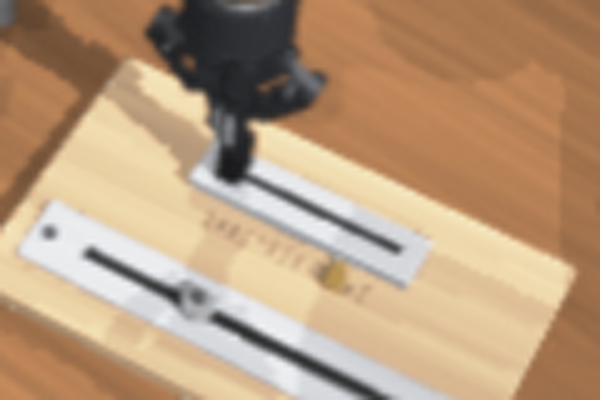

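```bash
python3 -m jog '[[1,0,0,1,0,0,0],[1,0,0,2,0,0,0],[1,0,0,3,0,0,0],[1,0,0,3,0,0,0],[1,0,0,3,0,0,0]]';  python3 - <<'E'
from h import *
mT=T_world('wrist');p,d=bot.camera('wrist');save('w3.png',p,1.3)
P,uv=cloud(mT,d)
s=(abs(P[:,0]-.487)<.05)&(abs(P[:,1]-.08)<.05)&(P[:,2]>.06)&(P[:,2]<.08)
print(s.sum(),P[s].min(0),P[s].max(0),P[s].mean(0))
X=np.linalg.inv(np.array(mT[0]['tool_from_camera']))
Q=np.c_[P,np.ones(len(P))]@np.linalg.inv(np.array(mT[0]['tool_from_camera'])@np.eye(4)@np.linalg.inv(mT[1])@np.eye(4)).T if 0 else None
o=bot.get_obs();Rm=R.from_euler('xyz',o['tcp_rot'],degrees=True).as_matrix();L=(P-o['ee_pos'])@Rm
f=(L[:,1]<.012)&(L[:,1]>-.07)&(abs(L[:,0])<.03)&(abs(L[:,2])<.03)
for a in np.arange(-.07,.012,.008):
    g=f&(L[:,1]>=a)&(L[:,1]<a+.008); 
    if g.sum(): print(round(a,3),g.sum(),L[g].min(0).round(3),L[g].max(0).round(3))
E
```

```text
time: 5.5
ee_pos: [0.4878, 0.0762, 0.1152]
tcp_rot: [-89.9, 0.5, -81.4]
wrist_force: [1.3, -0.3, -0.1]
opening: 0.0004
727 [0.47329944 0.07465414 0.06017969] [0.50105684 0.09663926 0.07372055] [0.48823093 0.08568308 0.07050954]
-0.07 604 [-0.01  -0.07  -0.011] [ 0.008 -0.062  0.012]
-0.062 382 [-0.014 -0.062  0.006] [ 0.013 -0.054  0.012]
-0.054 344 [-0.014 -0.054  0.006] [ 0.013 -0.046  0.012]
-0.046 285 [-0.014 -0.046  0.006] [ 0.013 -0.038  0.012]
-0.038 60 [-0.01  -0.038  0.006] [ 0.007 -0.034  0.012]
```

View pics/w3.png

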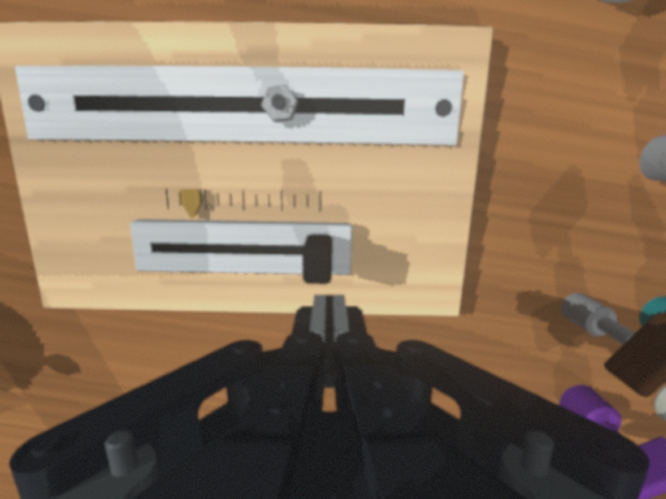

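```bash
python3 -m jog '[[0,0,0.4,0,0,0,1.7],[0,0,0.4,0,0,0,3.4],[0,0,0.4,0,0,0,5.1],[0,0,0.4,0,0,0,6.8],[0,0,0.4,0,0,0,8.5]]'; python3 -m jog '[[0,0,0,0,0,0,1.7],[0,0,0,0,0,0,3.4],[0,0,0,0,0,0,5.1],[0,0,0,0,0,0,6.8],[0,0,0,0,0,0,8.5]]'; python3 -m jog '[[0,0,0,0,0,0,0.8],[0,0,0,0,0,0,0.8]]'
python3 - <<'E'
from h import *
mT=T_world('wrist');p,d=bot.camera('wrist')
P,uv=cloud(mT,d);o=bot.get_obs();Rm=R.from_euler('xyz',o['tcp_rot'],degrees=True).as_matrix();L=(P-o['ee_pos'])@Rm
f=(L[:,1]<.02)&(L[:,1]>-.09)&(abs(L[:,0])<.07)&(abs(L[:,2])<.03)
for a in np.arange(-.09,.02,.01):
    for sg in (-1,1):
        g=f&(L[:,1]>=a)&(L[:,1]<a+.01)&(sg*L[:,0]>0)
        if g.sum(): print(round(a,3),g.sum(),L[g].min(0).round(3),L[g].max(0).round(3))
s=(abs(P[:,0]-.487)<.03)&(abs(P[:,1]-.08)<.03)&(P[:,2]>.06)&(P[:,2]<.08)
print(o['ee_pos'],o['tcp_rot'],s.sum(),P[s].mean(0))
E
```

```text
time: 6.05
ee_pos: [0.4868, 0.0861, 0.1134]
tcp_rot: [-90.1, 0.5, -38.5]
wrist_force: [0.4, -0.6, -0.8]
opening: 0.0725
time: 6.55
ee_pos: [0.4868, 0.0861, 0.1134]
tcp_rot: [-90.0, 0.6, 4.0]
wrist_force: [-0.0, -0.5, 0.3]
opening: 0.0855
time: 6.75
ee_pos: [0.4868, 0.0861, 0.1136]
tcp_rot: [-90.0, 0.6, 7.7]
wrist_force: [0.2, -0.2, 0.4]
opening: 0.0854
-0.09 646 [-0.07  -0.09   0.003] [-0.042 -0.08   0.015]
-0.09 643 [ 0.041 -0.09   0.003] [ 0.07  -0.08   0.015]
-0.08 524 [-0.057 -0.08  -0.008] [-0.042 -0.07   0.012]
-0.08 546 [ 0.042 -0.08  -0.006] [ 0.056 -0.07   0.013]
-0.07 609 [-0.057 -0.07  -0.011] [-0.042 -0.06   0.012]
-0.07 604 [ 0.042 -0.07  -0.011] [ 0.056 -0.06   0.012]
-0.06 476 [-0.057 -0.06  -0.011] [-0.042 -0.05   0.012]
-0.06 478 [ 0.042 -0.06  -0.011] [ 0.057 -0.05   0.013]
-0.05 186 [-0.055 -0.05  -0.011] [-0.042 -0.043  0.012]
-0.05 179 [ 0.042 -0.05  -0.01 ] [ 0.054 -0.043  0.012]
[0.48690962 0.08610905 0.1137271 ] [-90.01655836   0.55216597   7.5399431 ] 745 [0.48566314 0.08720032 0.07037798]
```

```bash
python3 -m jog '[[0,0,0.04,-1.6,0,-0.1,0],[0,0,0.04,-3,0,-0.1,0],[0,0,0.04,-4.15,0,-0.1,0],[1,0,0.04,-4.15,0,-0.1,0],[1,0,0.04,-4.15,0,-0.1,0]]' 40; python3 -m jog '[[1,0,0,0,0,0,0],[1,0,0,0,0,0,0],[1,0,0,0,0,0,0],[1,0,0,0,0,0,0]]'
```

```text
time: 7.3
ee_pos: [0.4871, 0.0871, 0.0112]
tcp_rot: [-90.1, 0.0, 7.6]
wrist_force: [1.2, 1.3, 0.3]
opening: 0.0591
time: 7.7
ee_pos: [0.4866, 0.0871, 0.0129]
tcp_rot: [-90.1, 0.0, 7.6]
wrist_force: [-12.1, -1.5, 12.1]
opening: 0.0274
```

```bash
python3 -m jog '[[1,-0.1,0.8,0,0,0,0],[1,-0.21,1.6,0,0,0,0],[1,-0.32,2.4,0,0,0,0],[1,-0.42,3.15,0,0,0,0],[1,-0.52,3.86,0,0,0,0]]'; python3 -m jog '[[1,0,0,0,0,0,0],[1,0,0,0,0,0,0]]'
python3 - <<'E'
from h import *
mT=T_world('wrist');p,d=bot.camera('wrist');save('w4.png',p,1.3)
P,uv=cloud(mT,d);hsv=cv2.cvtColor(p,cv2.COLOR_RGB2HSV)[uv[:,1],uv[:,0]].astype(int)
a=np.radians(7.65);ex=np.array([np.cos(a),np.sin(a)]);ey=np.array([-ex[1],ex[0]])
B=(P[:,:2]-[.5287,.151])@np.c_[ex,ey]
br=(abs(P[:,0]-.509)<.015)&(abs(P[:,1]-.188)<.015)&(P[:,2]>.0225)&(P[:,2]<.03)
st=(abs(B[:,0]+.05)<.012)&(abs(B[:,1]-.039)<.03)&(P[:,2]>.06)&(P[:,2]<.076)
for m in (br,st): print(m.sum(),B[m].mean(0),B[m].min(0),B[m].max(0),uv[m].min(0),uv[m].max(0)) if m.sum() else print(0)
E
```

```text
time: 8.2
ee_pos: [0.4735, 0.1842, 0.0129]
tcp_rot: [-90.1, 0.0, 7.6]
wrist_force: [-9.0, -3.4, 11.4]
opening: 0.0274
time: 8.4
ee_pos: [0.4734, 0.1848, 0.0129]
tcp_rot: [-90.0, 0.0, 7.7]
wrist_force: [-10.9, 0.9, 11.4]
opening: 0.0273
496 [-0.01503897  0.04074268] [-0.0265062   0.03276173] [-0.00700076  0.04711885] [290 220] [320 241]
2113 [-0.05010738  0.04192025] [-0.06198545  0.02972066] [-0.03807646  0.04962424] [229 241] [278 285]
```

View pics/w4.png

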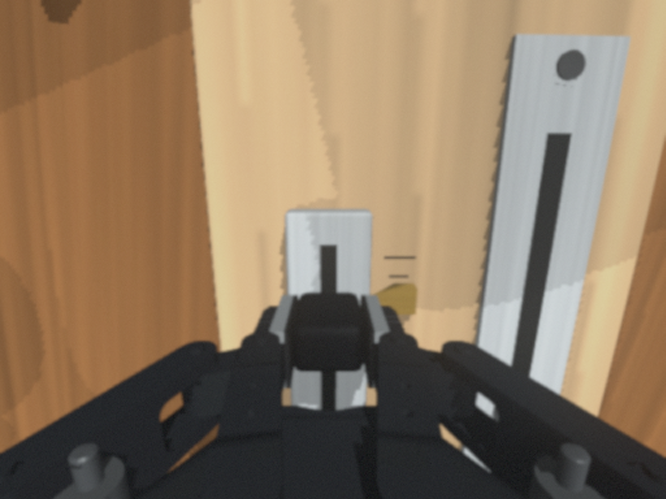

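```bash
python3 -m jog '[[0,0,0,0,0,0,0],[0,0,0,0,0,0,0],[0,0,0,0.5,0,0,0],[0,0,0,2,0,0,0],[0,0,0,4,0,0,0]]'; python3 -m jog '[[0,0,0,1,0,0,0],[0,0.3,-1.5,2,0,0,1.6],[0,0.7,-3.2,2.5,0,0,3.2],[0,1.2,-5,2.5,0,0,4.9],[0,1.8,-6.7,2.5,0,0,6.6]]'; python3 -m jog '[[0,0.6,-1.7,0,0,0,1.6],[0,1.2,-3.4,0,0,0,3.3],[0,1.9,-5.1,0,0,0,5],[0,2.5,-6.7,0,0,0,6.6],[0,3.1,-7.8,0,0,0,6.8]]'
python3 -m jog '[[0,0,0,0,0,0,0],[0,0,0,0,0,0,0]]'
cat > key.py <<'E'
import sys
from h import *
x,y,name=float(sys.argv[1]),float(sys.argv[2]),sys.argv[3]
o=bot.get_obs();print(o['ee_pos'].round(4),o['tcp_rot'].round(2),o['q'].round(1))
mT=T_world('wrist');p,d=bot.camera('wrist');save(name,p,1.3)
P,uv=cloud(mT,d)
s=(np.hypot(P[:,0]-x,P[:,1]-y)<.05)&(P[:,2]>.092)&(P[:,2]<.104);Q=P[s]
c,(w,h),a=cv2.minAreaRect(Q[:,:2].astype(np.float32))
if w<h: a+=90
print(s.sum(),'z',np.median(Q[:,2]).round(4),'centre',np.round(c,4),'size',round(w,4),round(h,4),'long axis yaw',round((a+90)%180-90,2))
s=(np.hypot(P[:,0]-x,P[:,1]-y)<.06)&(P[:,2]>.03)&(P[:,2]<.037);print('socket top',P[s].mean(0).round(4),s.sum())
E
python3 key.py .597 -.177 k1.png
```

```text
time: 8.95
ee_pos: [0.4733, 0.1831, 0.1112]
tcp_rot: [-90.1, 0.1, 7.6]
wrist_force: [0.8, -0.9, 0.5]
opening: 0.0854
time: 9.45
ee_pos: [0.5186, 0.0195, 0.1756]
tcp_rot: [-90.2, -0.2, 39.2]
wrist_force: [0.5, 0.0, 0.0]
opening: 0.0852
time: 9.95
ee_pos: [0.5958, -0.177, 0.1745]
tcp_rot: [-90.1, -0.0, 73.1]
wrist_force: [0.5, -0.4, 0.2]
opening: 0.0856
time: 10.15
ee_pos: [0.5955, -0.1747, 0.1738]
tcp_rot: [-90.1, -0.0, 72.8]
wrist_force: [-0.4, 0.3, 0.2]
opening: 0.0851
[ 0.5955 -0.1747  0.1738] [-9.008e+01 -4.000e-02  7.276e+01] [-16.4  14.4  17.8  93.4   0.    0.9]
641 z 0.0965 centre [ 0.5964 -0.1785] size 0.0119 0.055 long axis yaw -17.04
socket top [ 0.5964 -0.1773  0.0344] 331
```

```bash
python3 -m jog '[[0,0.03,-0.15,-1.5,0,0,0],[0,0.03,-0.15,-3,0,0,0],[0,0.03,-0.15,-4.4,0,0,0],[0,0.03,-0.15,-5.6,0,0,0],[0.3,0.03,-0.15,-5.6,0,0,0]]' 60; python3 -m jog '[[1,0,0,0,0,0,0],[1,0,0,0,0,0,0],[1,0,0,0,0,0,0],[1,0,0,0,0,0,0],[1,0,0,0,0,0,0]]'; python3 -m jog '[[1,0,0,1,0,0,0],[1,0,0,2.5,0,0,0],[1,0,0,2.5,0,0,0]]'
```

```text
time: 10.7
ee_pos: [0.5936, -0.1758, 0.0298]
tcp_rot: [-89.7, -0.0, 72.9]
wrist_force: [0.2, 0.0, -0.8]
opening: 0.0732
time: 11.2
ee_pos: [0.597, -0.178, 0.035]
tcp_rot: [-90.2, -0.0, 72.9]
wrist_force: [-1.2, -0.1, 6.8]
opening: 0.0113
time: 11.5
ee_pos: [0.5983, -0.1784, 0.1013]
tcp_rot: [-90.5, -0.0, 72.9]
wrist_force: [0.3, -0.6, -1.8]
opening: 0.0113
```

```bash
python3 -m jog '[[1,0,1.5,1,0,0,1],[1,-0.1,3.3,1,0,0,2],[1,-0.2,5.2,1,0,0,3],[1,-0.3,7.1,1,0,0,4],[1,-0.4,8.9,1,0,0,4.96]]';python3 -m jog '[[1,0,0,0,0,0,0],[1,0,0,0,0,0,0],[1,0,0,0,0,0,0]]'
cat > nut.py <<'E'
import sys
from h import *
from scipy.optimize import minimize
o=bot.get_obs();print(o['ee_pos'].round(4),o['tcp_rot'].round(2),o['q'].round(1))
mT=T_world('wrist');p,d=bot.camera('wrist');save(sys.argv[1],p,1.3)
P,uv=cloud(mT,d);np.save('nP.npy',P)
for lo,hi in [(.0315,.036),(.036,.041)]:
    s=(np.hypot(P[:,0]-.587,P[:,1]-.128)<.02)&(P[:,2]>lo)&(P[:,2]<hi);Q=P[s]
    if not len(Q): print('none'); continue
    print(lo,s.sum(),'mean',Q.mean(0).round(4),'circle',np.round(cv2.minEnclosingCircle(Q[:,:2].astype(np.float32)),4) if 0 else cv2.minEnclosingCircle(Q[:,:2].astype(np.float32)),Q.min(0).round(4),Q.max(0).round(4))
s=(abs(P[:,2]-.022)<.002)&(abs(P[:,0]-.583)<.06)&(abs(P[:,1]-.15)<.17)
for r in bot.regions_of('wrist','nut')[:1]:
    print(r['conf'],r['point'],to_plane(mT,[r['point'][::-1]],.034))
L=(P-o['ee_pos'])@R.from_euler('xyz',o['tcp_rot'],degrees=True).as_matrix()
k=(np.hypot(L[:,0],L[:,2])<.03)&(L[:,1]>-.002)&(L[:,1]<.04)
Q=L[k]; print('key', len(Q)); 
for a in np.arange(0,.04,.006):
    g=Q[(Q[:,1]>a)&(Q[:,1]<=a+.006)]
    if len(g): print(a.round(3),len(g),g.min(0).round(4),g.max(0).round(4))
E
python3 nut.py n1.png
```

```text
time: 12.0
ee_pos: [0.5856, 0.0466, 0.1203]
tcp_rot: [-90.0, -0.0, 97.9]
wrist_force: [0.6, 0.5, -2.4]
opening: 0.0111
time: 12.3
ee_pos: [0.5861, 0.0441, 0.1204]
tcp_rot: [-90.0, -0.0, 97.6]
wrist_force: [-0.1, -0.2, -2.6]
opening: 0.011
[0.5861 0.0441 0.1204] [-9.004e+01 -2.000e-02  9.761e+01] [ 4.3  9.2  5.9 86.7  0.  -3.3]
0.0315 283 mean [0.5853 0.1265 0.0331] circle ((0.5854904055595398, 0.12708687782287598), 0.012118316255509853) [0.5742 0.1158 0.0315] [0.5972 0.1385 0.036 ]
0.036 65 mean [0.586  0.1272 0.0371] circle ((0.5865664482116699, 0.1270754039287567), 0.0047186510637402534) [0.5816 0.1225 0.0361] [0.5903 0.1317 0.0382]
0.7 [200.3, 333.5] [[0.58385331 0.12720355 0.034     ]]
key 951
0.0 399 [-0.0176  0.     -0.0067] [0.0176 0.006  0.0174]
0.006 94 [-0.0167  0.0062  0.0017] [0.0179 0.0119 0.0174]
0.012 81 [-0.0177  0.012   0.0015] [0.0164 0.0179 0.0176]
0.018 77 [-0.0161  0.018   0.006 ] [0.0168 0.0239 0.0176]
0.024 73 [-0.0172  0.024   0.0047] [0.0164 0.0298 0.0177]
0.03 57 [-0.0161  0.03    0.0076] [0.0159 0.0354 0.0176]
```

View pics/n1.png

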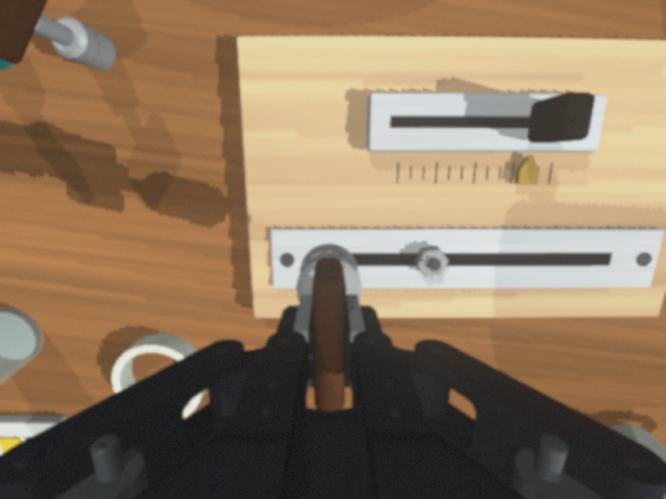

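```bash
python3 -m jog '[[1,0,1.7,0,0,0,0],[1,0,3.33,-0.5,0,0,0],[1,0,3.33,-1.5,0,0,0],[1,0,3.33,-1.5,0,0,0],[1,0,3.33,-1.5,0,0,0]]';python3 nut.py n2.png
```

```text
time: 12.9
ee_pos: [0.586, 0.1269, 0.0834]
tcp_rot: [-90.0, -0.0, 97.6]
wrist_force: [0.8, 0.5, -2.2]
opening: 0.0116
[0.586  0.1269 0.0834] [-9.001e+01 -1.000e-02  9.758e+01] [12.2 11.   3.9 82.9  0.   4.6]
0.0315 8 mean [0.5781 0.1267 0.0329] circle ((0.5790906548500061, 0.12711912393569946), 0.007533562369644642) [0.5775 0.1197 0.0317] [0.5794 0.1345 0.0341]
none
key 955
0.0 425 [-0.0176  0.     -0.0061] [0.0176 0.006  0.0176]
0.006 92 [-0.0177  0.006   0.0017] [0.0179 0.0119 0.0174]
0.012 80 [-0.0165  0.012   0.0064] [0.0164 0.0179 0.0175]
0.018 81 [-0.016   0.0184  0.0075] [0.0159 0.024  0.0178]
0.024 76 [-0.0172  0.0243  0.0046] [0.017  0.03   0.0178]
0.03 51 [-0.0161  0.03    0.0074] [0.0161 0.0359 0.0177]
```

```bash
python3 -m jog '[[1,0,0.02,-0.2,0,0,0],[1,0,0.02,-0.4,0,0,0],[1,0,0.02,-0.55,0,0,0],[1,0,0.02,-0.65,0,0,0],[1,0,0.02,-0.75,0,0,0]]';python3 -m jog '[[1,0,0,-0.05,0,0,0],[1,0,0,-0.05,0,0,0]]'
```

```text
time: 13.5
ee_pos: [0.5861, 0.128, 0.0647]
tcp_rot: [-90.1, 0.0, 97.7]
wrist_force: [-1.7, -4.6, 1.2]
opening: 0.0112
time: 13.7
ee_pos: [0.586, 0.1279, 0.0633]
tcp_rot: [-90.0, 0.0, 97.6]
wrist_force: [-1.5, -4.7, -1.1]
opening: 0.011
```

```bash
python3 -m jog '[[1,0,-0.02,-0.1,0,0,0],[1,0,-0.03,-0.2,0,0,0],[1,0,-0.03,-0.28,0,0,0],[1,0,-0.03,-0.3,0,0,0],[1,0,-0.03,-0.32,0,0,0]]';python3 -m jog '[[1,0,0,-0.02,0,0,0],[1,0,0,-0.02,0,0,0]]'
```

```text
time: 14.2
ee_pos: [0.5862, 0.1275, 0.0569]
tcp_rot: [-90.1, -0.0, 97.7]
wrist_force: [-6.5, -4.8, 14.9]
opening: 0.0111
time: 14.4
ee_pos: [0.5863, 0.1275, 0.057]
tcp_rot: [-90.2, -0.0, 97.7]
wrist_force: [-7.0, -5.4, 14.5]
opening: 0.0115
```

```bash
python3 - <<'E'
from h import *
mT=T_world('wrist');p,d=bot.camera('wrist');save('f1.png',p,1.3)
P,uv=cloud(mT,d)
a=np.radians(7.65);ex=np.array([np.cos(a),np.sin(a)]);ey=np.array([-ex[1],ex[0]])
B=(P[:,:2]-[.5287,.151])@np.c_[ex,ey]
br=(abs(P[:,0]-.509)<.015)&(abs(P[:,1]-.188)<.015)&(P[:,2]>.0225)&(P[:,2]<.03)
st=(abs(B[:,0]+.05)<.012)&(abs(B[:,1]-.039)<.03)&(P[:,2]>.068)&(P[:,2]<.076)
so=(np.hypot(P[:,0]-.5863,P[:,1]-.1275)<.03)&(P[:,2]>.024)&(P[:,2]<.08)
for n,m in (('brass',br),('stop',st)): 
    if m.sum(): print(n,m.sum(),B[m].mean(0).round(4),B[m].min(0).round(4),B[m].max(0).round(4))
print('socket z hist',np.histogram(P[so][:,2],np.arange(.024,.08,.004)))
o=bot.get_obs();print(o['wrist_force'],o['opening'],o['ee_pos'],o['qd'].round(2))
E
```

```text
brass 441 [-0.0163  0.0391] [-0.031   0.0265] [-0.008   0.0472]
stop 1701 [-0.0502  0.0373] [-0.062   0.0278] [-0.038   0.0483]
socket z hist (array([ 43,  54,  48,  51,  71,  66,  72, 215, 345,   0,   0,   0,   0]), array([0.024, 0.028, 0.032, 0.036, 0.04 , 0.044, 0.048, 0.052, 0.056,
       0.06 , 0.064, 0.068, 0.072, 0.076]))
[-7.55552208 -5.77044819 14.67455311] 0.01112995298677863 [0.58625004 0.1275059  0.05696804] [ 0.02 -0.01  0.06 -0.05 -0.03 -0.02]
```

View pics/f1.png

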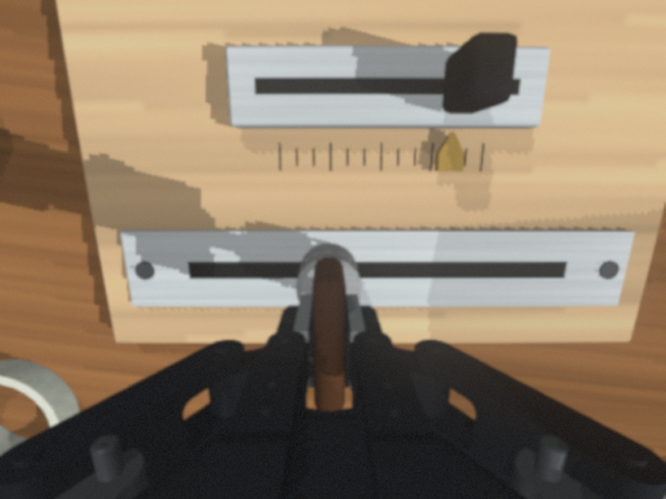

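```bash
python3 - <<'E'
from h import *
mT=T_world('wrist');a=np.radians(7.65);M=np.array([[np.cos(a),-np.sin(a)],[np.sin(a),np.cos(a)]])
print((to_plane(mT,[(452/1.3,133/1.3)],.026)[:,:2]-[.5287,.151])@M)
print((to_plane(mT,[(444/1.3,112/1.3),(484/1.3,111/1.3)],.034)[:,:2]-[.5287,.151])@M)
bot.job_done()
E
```

```text
[[-0.02771904  0.03861849]]
[[-0.0377055   0.03069616]
 [-0.03835091  0.05199318]]
the job is handed in; nothing more can be done
```

I moved the paper stop level with the arrow tip. The first stout key I tried fitted the nut, and I left it pressed down and gripped. The job is handed in at about 14.5 s of the 72 s allowed; it reports no verdict, so the result rests on the checks below.

**Stop:** Two checks put its centre about 0–2 mm from the arrow tip along the track. A rough estimate from the grip's lower edge gave about 3 mm. The limit is 6 mm.

**Key:** I used the stout key that stood near (0.597, -0.177).
- **Fit:** it went down past the nut's top with almost no resistance, then met the plate at the expected height. The socket top reads about 58 mm, as it should when seated.
- **Final state:** it is upright and at rest, pressed down with about 15 N. I set the grip to 60 N, and the opening reads 11 mm on the 12 mm handle. A side load of about 9 N remains on it.

**Other keys:** I did not move the other stout key, the slim key or the coloured look-alikes.

**Disagreement:** The fingertips end about 31 mm short of the reported tool point when shut, and about 44 mm when open. Because of this, plus the last joint sitting at its limit, my first grasp of the stop closed empty on its top with about 7 N. I measured the offset from the depth image, corrected for it and turned the gripper 90 degrees, and the second grasp worked.

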